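# Dress the ribbon display

### The job

Dress the ribbon display on the counter: put the largest ribbon spool on the lowest wooden stand, the middle-sized one on the middle stand and the small twine reel on the tallest, each lying flat in the centre of its stand. The price tag stands on top of the largest spool: first take it off and stand it upright on the counter out of the way, and once that spool is on its stand put the tag back upright on the middle of the spool. Leave the bell, the tin and the tape dispenser where they are.

Things in the scene. Friction and masses are not known exactly. Their poses are not given: they have to be found in the camera images.
- spool_large: the largest ribbon spool, loose, lying flat with its axis upright: solid disc 68 mm in diameter, 26 mm thick, card flanges with dark red ribbon between, 45 g; the price tag stands on it at the start. Grasp across its diameter. Origin: centre of its underside, z up
- spool_medium: the middle-sized ribbon spool, loose, lying flat: 60 mm in diameter, 20 mm thick, card flanges with yellow ribbon between, 45 g. Origin: centre of its underside, z up
- reel_small: the small twine reel, loose, upright: 44 mm in diameter, 34 mm high, card flanges (each 3 mm thick) with pale twine between on a core 35 mm across, 40 g. Origin: centre of its underside, z up
- price_tag: small price easel, loose, 22 g, 58 mm wide (y), 39 mm high, plate leaning back over a foot from x = -6 to +20 mm; at the start it stands on spool_large. Grasp from above across the 58 mm width (fingers close along its y) at about x = 2 mm; solid there from foot to top. Origin: mid-width on its underside, z up. Any yaw is right; it stands stably with its origin on the spool axis
- stand_low: a turned, fixed round wooden display stand, a waisted disc 80 mm in diameter with a flat level top, the lowest: 14 mm high; origin: centre of its underside on the counter, z up
- stand_mid: a turned, fixed round wooden display stand, a waisted disc 80 mm in diameter with a flat level top, the middle one: 30 mm high; origin: centre of its underside on the counter, z up
- stand_tall: a turned, fixed round wooden display stand, a waisted disc 80 mm in diameter with a flat level top, the tallest: 48 mm high; origin: centre of its underside on the counter, z up
- bell: bystander, leave alone: chrome counter bell with black base, loose, 85 mm in diameter, 59 mm high. Origin: centre of its underside, z up
- tin: bystander, leave alone: dark green closed sweet tin, loose, 114 mm (x) by 155 mm (y), 49 mm high. Origin: centre of its underside, z up
- tape: bystander, leave alone: dark blue tape dispenser, loose, 54 mm (x) by 138 mm (y), 79 mm high. Origin: centre of its underside, z up
Not all that is in view belongs to the job. What is shaped like the price_tag but orange is not meant.

How it is judged:
On the way, in this order (a step that is already met when the one before it is completed fails the run):
1. the price tag stands released, upright on the counter, clear of the largest spool (height (world z) of price_tag below 0.006 m and angle between price_tag's own z axis and vertical below 0.1 rad and horizontal distance between price_tag and spool_large above 0.045 m and contact force between the fingers and price_tag below 0.05 N and linear speed of price_tag below 0.02 m/s and angular speed of price_tag below 0.2 rad/s), for 0.2 s.
2. the largest spool lies on the lowest stand (horizontal distance between spool_large and stand_low below 0.012 m and z of spool_large in the frame of stand_low between 0.01 and 0.018 m and angle between spool_large's own z axis and vertical below 0.1 rad), for 0.2 s.
3. the price tag stands on the largest spool again (horizontal distance between price_tag and spool_large below 0.015 m and z of price_tag in the frame of spool_large between 0.022 and 0.03 m and angle between price_tag's own z axis and vertical below 0.1 rad), for 0.2 s.
At the end, for the whole second after the job is handed in: The largest spool lies flat on the lowest stand, the middle-sized spool on the middle stand and the twine reel on the tallest, each centred within 12 mm; the price tag stands upright on the largest spool, its origin within 15 mm of the spool's axis; all are released and at rest (all of step 2 and all of step 3 and horizontal distance between spool_medium and stand_mid below 0.012 m and z of spool_medium in the frame of stand_mid between 0.026 and 0.034 m and angle between each of spool_medium, reel_small's own z axis and vertical below 0.1 rad and horizontal distance between reel_small and stand_tall below 0.012 m and z of reel_small in the frame of stand_tall between 0.044 and 0.052 m and linear speed of each of spool_large, spool_medium, reel_small, price_tag below 0.02 m/s and angular speed of each of spool_large, spool_medium, reel_small, price_tag below 0.2 rad/s); the robot touches nothing.
It fails at once if the bell was pushed away or tipped (distance of bell from where it was at the start of the episode above 0.025 m or angle between bell's own z axis and vertical above 0.25 rad).
It fails at once if the tin was pushed away or tipped (distance of tin from where it was at the start of the episode above 0.025 m or angle between tin's own z axis and vertical above 0.25 rad).
It fails at once if the tape dispenser was pushed away or tipped (distance of tape from where it was at the start of the episode above 0.025 m or angle between tape's own z axis and vertical above 0.25 rad).
It also fails if it takes over 128 s, if anything falls off the work surface, if the arm or the gripper's body presses on something with over 40 N, if the wrist force passes 120 N, or if a joint passes its speed limit or range.

### The arm

A 6-joint arm with a two-finger parallel gripper is mounted at the origin on a cart in front of the work surface, level with it; the furniture and walls round the work are solid. World frame = base frame: x ahead of the robot, y to its left, z up, the work surface at z = 0. Lengths are in m, angles in rad, forces in N, time in s.
With the tool pointing down it reaches from about 0.375 to 0.9 m from the base axis. Payload 3.1 kg.
Tool frame: the origin (TCP) lies at the very end of the fingers, on their centre line; the grasp point (between the pads) lies 19 mm behind it (manip.pinch_z is the distance from the TCP to the grasp point, in m); z points along the fingers, y is the line along which they close (so a half turn about z gives the same grasp; the last joint's range is limited). The gripper opens to 85 mm and grips with 20 to 120 N. Pads are 22 mm wide; open, the fingers measure 114 mm over their backs; the gripper's body (76 mm by 85 mm) begins 54 mm behind the grasp point. The pads swing forward as they close: fully open they stand 13 mm farther back than shut.
Start: joints at [1.024, 0.527, 1.433, -0, 1.181, -0.178], TCP at [0.225, 0.583, 0.231] pointing down, gripper open.
Joint ranges: [-3.08, 3.08], [-0.75, 2.2], [0.22, 2.44], [-1.43, 4.57], [0, 2.65], [-2.85, 2.85]. Speed limits (rad/s): [2.79, 2.79, 3.14, 3.14, 3.14, 3.14].

### API

Orientations are given as a unit quaternion [x, y, z, w].
In Python, from station import manip gives the robot as it stands.
- The arm moves only by the tool servo_tool, never from a script. Its argument "commands" is one flat list of numbers, 7 for each row, row after row: the shift along the tool's x, y, z each as a share of 500 mm, from -1 to 1, then the turn, a rotation vector about the tool's x, y, z each as a share of 360 degrees, from -1 to 1, then the opening, from -1 (shut) to 1 (fully open). In form: [dx, dy, dz, rx, ry, rz, claw, dx, dy, dz, rx, ry, rz, claw, ...]. A call has 1 to 12 rows; each row shifts and turns the commanded pose from where the row before left it, along the tool's axes as they then stand; what a row does not reach is not made up. A row lasts 1/12 s, in which the tool goes at most 41.7 mm and 7.16 degrees, less where a joint would pass 70% of its speed; a pose out of reach is approached as far as the arm can. A call with a number of a shift or a turn outside -1 to 1 is refused whole. A call with a gripper value outside its range is refused whole. The fingers move at their own pace and stop on an object; "force" is the grip in N (left out, the last holds). Time passes only in rows, so rows that do not move let the fingers close. It gives the time, the measured TCP pose, the force, the opening and the grip force at its end, in the units of the state.
- manip.sense(): the state, without advancing time (a new reading comes with each control period).
- manip.snapshot(name): name is "scene" or "top"; returns a dict with "img" (480x640x3 uint8, red, green, blue), "mtx" (3x3 intrinsics, pixels), "world_to_cam" (4x4, takes a point from world to camera coordinates). Camera axes: x right, y up, looking along -z (the intrinsics and any distortion apply to the point x, -y, -z); pixel columns grow to the right and rows downward; lengths in m; the calibration is good to about 2 mm. A picture is of the moment at which its call begins. There is no depth.
- manip.sign_off(): hands the job in; it is judged then, once.
Trained networks look in a picture, given as the dict that the camera call returned (one of the last four; its "shot" number tells which), for a name from the list of things; names that differ only in an ending like _2 or _b are one class to them, and where a whole thing is asked for, a point or a joint stands for the part that bears it (a point fixed in the world has none). Each returns a list of dicts, best first, with "conf" (0 to 1); they miss things now and then, are a little off and sometimes report something else, mostly with a low value. They report only what shows in the picture. A call takes as long as a camera call. They do not tell look-alikes from the thing itself.
- manip.look_for(picture, query): "box" ([left, top, width, height] in pixels, round what is visible of it).
- manip.silhouettes(picture, query): "pixels" (480x640 bool, what is visible of it) and "box" ([left, top, width, height] in pixels, round what is visible of it).
The state is a dict: "t": time; "q": joint angles; "qd": joint speeds; "tau": joint torques, N m; "tcp_pos": TCP position; "tool_rot": TCP orientation; "force": force on the tool from outside, world axes, zero at the start; "ft_torque": the same for the moment, N m; "finger_gap": opening from 0.0 (shut) to 1.0 (fully open); "gripper_force": force on a finger pad.
Only numpy, scipy, OpenCV 4.12 (cv2) and the standard library are available. Lean on these libraries where they do the work, as an engineer would, in place of code of your own. Each camera call takes 0.05 s, during which the arm holds its last target. There are 200 camera calls.

## Working session

There is one attempt and no reset: what is moved stays moved. The work goes in short steps, Python scripts to look and compute and a tool call to move; the robot and the scene stay as the last step left them, time stands still between calls to the robot, and variables do not carry over. Pictures are saved under pics/ and viewed, at most 14 in all, crops included, and the job is handed in when it is done.

Besides the shell and the picture viewer there is one more tool, called after "Request:" by a JSON object that holds its "api" and its "payload", one argument or row to a line. servo_tool: Moves the arm, as the interface text tells. Its arguments: {"type":"object","properties":{"commands":{"type":"array"},"force":{"type":"number"}},"required":["commands"]}

```bash
mkdir -p pics; ls
python3 - <<'E'
from station import manip
import cv2
s=manip.sense(); print(s['t'],s['tcp_pos'],s['tool_rot'],s['finger_gap'])
for n in ("scene","top"):
    p=manip.snapshot(n); cv2.imwrite(f'pics/{n}0.png',p['img'][:,:,::-1]); print(p['mtx'],p['world_to_cam'],p.keys())
    for q in "spool_large spool_medium reel_small price_tag stand_low stand_mid stand_tall bell tin tape".split():
        print(n,q,[(d['box'],round(d['conf'],2)) for d in manip.look_for(p,q)][:4])
E
```

```text
pics
0.0 [0.22490852 0.58236207 0.23033518] [ 1.83360677e-01  9.83045105e-01 -1.01357877e-03 -3.96115517e-04] 0.9992050320266271
[[543.28405027   0.         328.05356631]
 [  0.         543.28405027 243.91023342]
 [  0.           0.           1.        ]] [[ 0.77990447 -0.62564513 -0.01780977 -0.25759306]
 [ 0.44042058  0.52834825  0.72586351 -0.40153066]
 [-0.44472321 -0.57394799  0.68760815 -0.93879186]
 [ 0.          0.          0.          1.        ]] dict_keys(['img', 'mtx', 'world_to_cam', 'shot'])
scene spool_large [([321.6, 247.3, 30.0, 18.4], 0.87)]
scene spool_medium [([303.8, 284.1, 22.6, 25.2], 0.7), ([322.7, 232.3, 23.4, 25.3], 0.57)]
scene reel_small [([325.3, 234.1, 21.7, 25.4], 0.56), ([375.0, 247.4, 36.6, 40.0], 0.55)]
scene price_tag [([319.8, 232.4, 27.5, 26.9], 0.68), ([247.9, 209.9, 21.3, 21.4], 0.49)]
scene stand_low [([248.1, 275.9, 39.2, 24.3], 0.56)]
scene stand_mid [([269.1, 225.0, 32.6, 31.4], 0.6)]
scene stand_tall [([375.1, 247.6, 34.8, 34.6], 0.66)]
scene bell [([277.0, 194.1, 32.8, 29.1], 0.86)]
scene tin [([171.7, 229.4, 71.7, 56.0], 0.58)]
scene tape
[... 355 characters left out ...]
83810e-01]
 [ 0.00000000e+00  0.00000000e+00  0.00000000e+00  1.00000000e+00]] dict_keys(['img', 'mtx', 'world_to_cam', 'shot'])
top spool_large [([308.5, 205.2, 36.8, 38.4], 0.63)]
top spool_medium [([355.4, 272.0, 31.6, 36.1], 0.8)]
top reel_small []
top price_tag [([313.7, 207.5, 32.6, 29.4], 0.93), ([184.0, 251.0, 37.6, 34.8], 0.7)]
top stand_low [([299.9, 308.8, 41.8, 43.9], 0.83)]
top stand_mid [([240.5, 236.6, 45.6, 44.0], 0.98), ([353.8, 272.6, 33.6, 34.7], 0.26)]
top stand_tall [([375.3, 165.1, 44.0, 42.3], 0.91)]
top bell [([200.1, 192.8, 48.2, 40.9], 0.6)]
top tin [([176.5, 308.0, 97.3, 107.6], 0.69), ([427.1, 241.2, 28.1, 21.7], 0.37)]
top tape [([325.6, 80.0, 65.1, 70.2], 0.71)]
```

Run:
```python
import cv2
a=cv2.imread('pics/top0.png')[60:440,140:520]; cv2.imwrite('pics/top0c.png',cv2.resize(a,(600,600),interpolation=cv2.INTER_CUBIC))
b=cv2.imread('pics/scene0.png')[170:330,160:460]; cv2.imwrite('pics/scene0c.png',cv2.resize(b,(800,427),interpolation=cv2.INTER_CUBIC))
```

```text
(no output)
```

View pics/top0c.png

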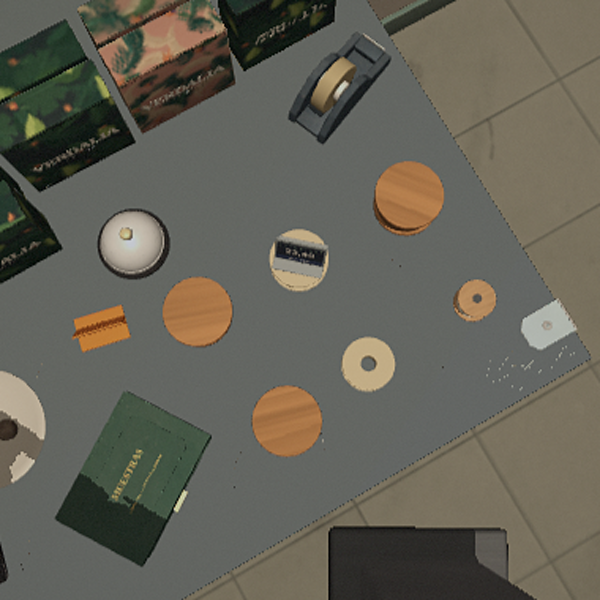

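View pics/scene0c.png

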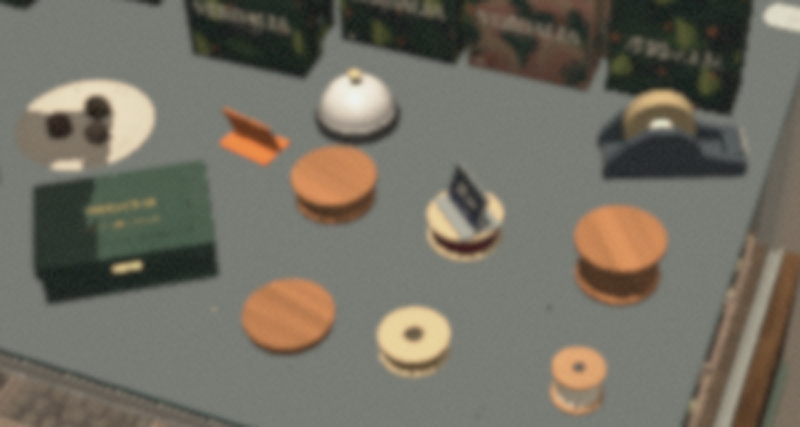

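The top crop shows the tall stand at (409,195), the large spool with tag at (299,260), the mid stand at (198,312) and the low stand at (287,421). The medium spool is at (368,364) and the reel at (475,299). The orange decoy is at (102,328). The scene crop agrees with this layout.

```bash
cat > h.py <<'E'
from station import manip
import numpy as np, cv2
from scipy.optimize import minimize
def proj(p,P):
    c=np.atleast_2d(P)@p['world_to_cam'][:3,:3].T+p['world_to_cam'][:3,3]
    u=np.c_[c[:,0],-c[:,1],-c[:,2]]@p['mtx'].T
    return u[:,:2]/u[:,2:]
def ray(p,uv,z):
    R=p['world_to_cam'][:3,:3];t=p['world_to_cam'][:3,3]
    d=np.linalg.inv(p['mtx'])@[uv[0],uv[1],1]; d=R.T@(d*[1,-1,-1]); o=-R.T@t
    return o+d*(z-o[2])/d[2]
def cyl(x,y,z0,h,r):
    a=np.linspace(0,2*np.pi,72)
    return np.vstack([np.c_[x+r*np.cos(a),y+r*np.sin(a),0*a+z] for z in(z0,z0+h)])
def blob(p,seed,sat=60):
    hsv=cv2.cvtColor(cv2.GaussianBlur(p['img'],(3,3),0),cv2.COLOR_RGB2HSV)
    m=((hsv[...,1]>sat)&(hsv[...,2]>50)).astype(np.uint8)
    n,l,st,ce=cv2.connectedComponentsWithStats(m)
    ys,xs=np.nonzero(m); i=np.argmin((xs-seed[0])**2+(ys-seed[1])**2)
    pts=np.argwhere(l==l[ys[i],xs[i]])[:,::-1].astype(np.int32)
    return cv2.convexHull(pts)[:,0].astype(float)
def fit(p,xy,z0,h,r,sat=60):
    hull=blob(p,proj(p,[*xy,z0+h])[0],sat)
    o=hull.min(0)-15; S=8
    def fill(q):
        m=np.zeros((90*S,90*S),np.uint8); cv2.fillConvexPoly(m,np.round((q-o)*S).astype(np.int32),1); return m>0
    # dilate hull half a pixel (pixel centres)
    H=cv2.dilate(fill(hull).astype(np.uint8),np.ones((S+1,S+1),np.uint8))>0
    def f(v):
        M=fill(cv2.convexHull(cyl(*v,z0,h,r).astype(np.float64)@np.eye(3) if 0 else proj(p,cyl(*v,z0,h,r)).astype(np.float32))[:,0])
        return 1-(M&H).sum()/(M|H).sum()
    R=minimize(f,xy,method='Nelder-Mead',options=dict(initial_simplex=np.array(xy)+[[0,0],[.01,0],[0,.01]],xatol=2e-4,fatol=1e-4))
    return R.x,R.fun
E
python3 - <<'E'
from h import *
C={'stand_tall':(409,195,0,.048,.04),'spool_large':(299,260,0,.026,.034),'stand_mid':(198,312,0,.030,.04),'stand_low':(287,421,0,.014,.04),'spool_medium':(368,364,0,.02,.03),'reel_small':(475,299,0,.034,.022)}
T=manip.snapshot('top');S=manip.snapshot('scene')
for k,(u,v,z,h,r) in C.items():
    g=ray(T,(140+u/1.579,60+v/1.579),z+h)[:2]
    print(k,g.round(3),*[(x.round(4),round(f,3)) for x,f in(fit(p,g,z,h,r) for p in(T,S))])
import cv2
a=cv2.resize(T['img'][195:255,295:360],(650,600),interpolation=cv2.INTER_CUBIC)[:,:,::-1]
b=cv2.resize(S['img'][225:275,312:362],(600,600),interpolation=cv2.INTER_CUBIC)[:,:,::-1]
cv2.imwrite('pics/tag.png',cv2.resize(np.hstack([a,b]),(800,384)))
for p in(T,S):
  for d in manip.silhouettes(p,'price_tag')[:2]:
    q=cv2.minAreaRect(np.argwhere(d['pixels'])[:,::-1].astype(np.int32)); print(d['box'],d['conf'],q)
E
```

```text
stand_tall [0.615 0.12 ] (array([0.6177, 0.1189]), np.float64(0.023)) (array([0.6176, 0.1206]), np.float64(0.032))
spool_large [0.543 0.245] (array([0.5662, 0.2737]), np.float64(0.997)) (array([0.5428, 0.2438]), np.float64(0.346))
stand_mid [0.481 0.359] (array([0.4839, 0.3612]), np.float64(0.028)) (array([0.4842, 0.3624]), np.float64(0.045))
stand_low [0.36  0.257] (array([0.3598, 0.2586]), np.float64(0.046)) (array([0.3621, 0.2599]), np.float64(0.035))
spool_medium [0.424 0.166] (array([0.4251, 0.1661]), np.float64(0.024)) (array([0.4247, 0.1658]), np.float64(0.056))
reel_small [0.497 0.045] (array([0.4987, 0.0426]), np.float64(0.057)) (array([0.4981, 0.0429]), np.float64(0.099))
[185.2, 251.8, 35.7, 31.2] 0.81 ((202.7293701171875, 267.93121337890625), (21.55109214782715, 34.96066665649414), 73.3007583618164)
[311.0, 207.8, 37.3, 28.8] 0.76 ((329.0769348144531, 222.11538696289062), (32.75139617919922, 21.768890380859375), 11.309932708740234)
[323.7, 231.5, 23.8, 28.4] 0.87 ((334.3382568359375, 245.89706420898438), (26.925277709960938, 17.835853576660156), 59.036251068115234)
[247.9, 210.9, 20.3, 19.8] 0.8 ((255.20001220703125, 222.1000213623047), (22.807893753051758, 12.521980285644531), 26.56505012512207)
```

View pics/tag.png

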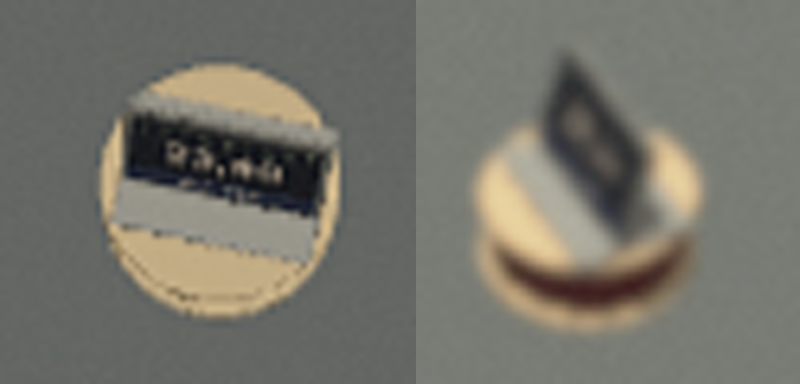

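The tag's front foot edge runs from panel (110,222) to (308,262). Its text faces the robot, with a yaw of about 169°. Next I'll compute its position and the first move.

```bash
cat >> h.py <<'E'
from scipy.spatial.transform import Rotation as Ro
def to(target,dr=0):
    "shift in tool axes, shares of 500 mm, to a world target; tool axes as they stand"
    s=manip.sense(); d=Ro.from_quat(s['tool_rot']).as_matrix().T@(np.array(target)-s['tcp_pos'])
    return (d/.5).round(4)
E
python3 - <<'E'
from h import *
T=manip.snapshot('top')
f=lambda x,y:(295+x/6.4-.5,195+y/6.4-.5)
a=ray(T,f(110,222),.029);b=ray(T,f(308,262),.029);print(a,b,np.linalg.norm(a-b))
d=(a-b)[:2];d/=np.linalg.norm(d);n=np.array([-d[1],d[0]]);m=(a+b)[:2]/2
print('yaw',np.degrees(np.arctan2(n[1],n[0])),'origin',m-.02*n,'grasp x=2',m-.018*n)
g=m-.018*n
for k,(x,y,z) in dict(bell=(134,243,.03),decoy=(102,328,0),tapeend=(318,140,0),tincorner=(210,435,.049)).items(): print(k,ray(T,(140+x/1.579,60+y/1.579),z))
print(to([*g,.12]))
R=Ro.from_quat(manip.sense()['tool_rot']).as_matrix();print(R[:,1])
# check: project model of tag
o=m-.02*n
for P in [(20,29,3),(20,-29,3),(-6,29,0),(-6,-29,0),(-8,29,39),(-8,-29,39)]:
    P=np.array(P)/1e3;w=[*(o+P[0]*n-P[1]*d),.026+P[2]];print(P,(proj(T,w)[0]-[294.5,194.5])*6.4)
E
```

```text
[0.53369708 0.27669884 0.029     ] [0.52253174 0.22065253 0.029     ] 0.05714765258553361
yaw 168.73325022763657 origin [0.54772897 0.24476814] grasp x=2 [0.54576752 0.2451589 ]
bell [0.5608542  0.43481856 0.03      ]
decoy [0.46593127 0.47372313 0.        ]
tapeend [0.69654861 0.22255628 0.        ]
tincorner [0.34339864 0.34043678 0.049     ]
[-0.8414 -0.3991  0.2227]
[ 3.60501979e-01  9.32758448e-01 -2.70433445e-05]
[0.02  0.029 0.003] [309.47947467 262.29888377]
[ 0.02  -0.029  0.003] [108.52633295 221.70228948]
[-0.006  0.029  0.   ] [327.20322165 176.16787828]
[-0.006 -0.029  0.   ] [127.66110756 136.03261859]
[-0.008  0.029  0.039] [332.90805342 140.11228663]
[-0.008 -0.029  0.039] [125.86732964  98.54462556]
```

Request:
{"api": "servo_tool", "payload": {
  "commands": [-0.06,-0.03,0,0,0,0,1,-0.06,-0.03,0,0,0,0,1,-0.06,-0.03,0,0,0,0,1,-0.06,-0.03,0,0,0,0,1,-0.06,-0.03,0,0,0,0,1,-0.06,-0.03,0,0,0,0,1,-0.06,-0.03,0,0,0,0,1,-0.06,-0.03,0,0,0,0,1,-0.06,-0.03,0,0,0,0,1,-0.06,-0.03,0,0,0,0,1,-0.06,-0.03,0,0,0,0,1,-0.06,-0.03,0,0,0,0,1],
  "force": 30
}}

```text
t: 2.35
tcp_pos: [0.4972, 0.284, 0.2315]
tool_rot: [0.183, 0.983, 0.0, 0.0]
force: [0.3, -0.8, 0.4]
finger_gap: 0.997
gripper_force: 0.0
```

Request:
{"api": "servo_tool", "payload": {
  "commands": [-0.04,-0.012,0.05,0,0,0,1,-0.04,-0.012,0.05,0,0,0,1,-0.03,-0.01,0.05,0,0,0,1,0,0,0.05,0,0,-0.0068,1,0,0,0,0,0,-0.0068,1,0,0,0,0,0,-0.0068,1,0,0,0,0,0,-0.0068,1,0,0,0,0,0,0,1]
}}

```text
t: 3.02
tcp_pos: [0.5415, 0.2495, 0.131]
tool_rot: [0.099, 0.995, -0.0, -0.0]
force: [-1.1, -0.2, -0.5]
finger_gap: 1.001
gripper_force: 0.0
```

Run:
```python
from h import *
s=manip.sense();print(s['t'],s['tcp_pos']);R=Ro.from_quat(s['tool_rot']).as_matrix();print(R)
print(to([.5458,.2452,.034]))
```

```text
3.0167 [0.54147203 0.24949015 0.13099962]
[[-9.80584678e-01  1.96095810e-01 -3.49740228e-04]
 [ 1.96095863e-01  9.80584722e-01 -1.26595075e-04]
 [ 3.18125161e-04 -1.92719803e-04 -9.99999931e-01]]
[-0.0102 -0.0067  0.194 ]
```

Request:
{"api": "servo_tool", "payload": {
  "commands": [-0.0102,-0.0067,0.03,0,0,0,1,0,0,0.04,0,0,0,1,0,0,0.04,0,0,0,1,0,0,0.03,0,0,0,1,0,0,0.02,0,0,0,1,0,0,0.02,0,0,0,1,0,0,0.01,0,0,0,1,0,0,0,0,0,0,1,0,0,0,0,0,0,1]
}}

```text
t: 3.77
tcp_pos: [0.546, 0.2454, 0.0366]
tool_rot: [0.099, 0.995, 0.0, 0.0]
force: [-0.9, 0.2, -0.5]
finger_gap: 1.001
gripper_force: 0.0
```

Request:
{"api": "servo_tool", "payload": {
  "commands": [0,0,0,0,0,0,0.2,0,0,0,0,0,0,0.2,0,0,0,0,0,0,0.2,0,0,0,0,0,0,0.2,0,0,0,0,0,0,0.2,0,0,0,0,0,0,0.2,0,0,0,0,0,0,0.2,0,0,0,0,0,0,0.2],
  "force": 25
}}

```text
t: 4.43
tcp_pos: [0.5463, 0.2455, 0.0374]
tool_rot: [0.099, 0.995, 0.0, 0.001]
force: [-1.0, -0.5, 5.8]
finger_gap: 0.668
gripper_force: 26.5
```

Run:
```python
from h import *
p=manip.snapshot('scene');s=manip.sense();print(s['tcp_pos'],s['finger_gap'],s['gripper_force'],s['force'])
cv2.imwrite('pics/g1.png',cv2.resize(p['img'][170:300,260:420],(640,520),interpolation=cv2.INTER_CUBIC)[:,:,::-1])
```

```text
[0.54629145 0.24551321 0.0373894 ] 0.6690695429359339 26.542532922903774 [-1.51212892  0.32494261  5.86731109]
```

View pics/g1.png

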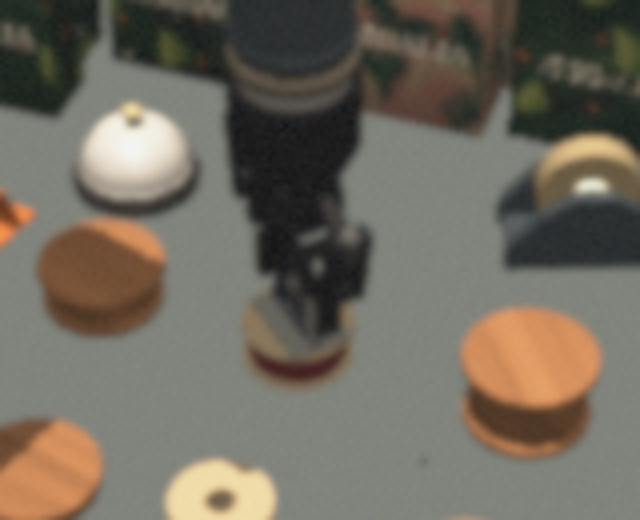

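The picture shows the fingers astride the tag, above the spool at about (300,310). The opening of 57 mm matches the tag's width, so I'm lifting it.

Request:
{"api": "servo_tool", "payload": {
  "commands": [0,0,-0.01,0,0,0,0.2,0,0,-0.03,0,0,0,0.2,0,0,-0.04,0,0,0,0.2,0,0,-0.04,0,0,0,0.2,-0.02,0.03,0,0,0,0,0.2,-0.03,0.04,0,0,0,0,0.2,-0.03,0.04,0,0,0,0,0.2,-0.03,0.04,0,0,0,0,0.2,-0.0073,0.015,0,0,0,0,0.2,0,0,0,0,0,0,0.2,0,0,0,0,0,0,0.2]
}}

```text
t: 5.4
tcp_pos: [0.6181, 0.3143, 0.0956]
tool_rot: [0.098, 0.995, -0.001, -0.001]
force: [-0.4, 0.1, 0.1]
finger_gap: 0.664
gripper_force: 26.8
```

Run:
```python
from h import *
s=manip.sense();print(s['tcp_pos'],s['finger_gap'],s['gripper_force'],s['force'],to([.62,.315,.0124]))
```

```text
[0.61810792 0.31430276 0.09563538] 0.6636844419058651 26.804005621379474 [-0.42442749  0.14196836  0.1201772 ] [-0.0038  0.0024  0.1665]
```

Request:
{"api": "servo_tool", "payload": {
  "commands": [0,0,0.04,0,0,0,0.2,0,0,0.04,0,0,0,0.2,0,0,0.04,0,0,0,0.2,0,0,0.02,0,0,0,0.2,0,0,0.01,0,0,0,0.2,0,0,0.006,0,0,0,0.2,0,0,0.005,0,0,0,0.2,0,0,0.004,0,0,0,0.2,0,0,0,0,0,0,0.2,0,0,0,0,0,0,0.2]
}}

```text
t: 6.23
tcp_pos: [0.6199, 0.3149, 0.0146]
tool_rot: [0.099, 0.995, 0.0, 0.001]
force: [-1.3, -0.5, 0.6]
finger_gap: 0.669
gripper_force: 26.8
```

Request:
{"api": "servo_tool", "payload": {
  "commands": [0,0,0.003,0,0,0,0.2,0,0,0.003,0,0,0,0.2,0,0,0,0,0,0,0.2,0,0,0,0,0,0,0.2]
}}

```text
t: 6.57
tcp_pos: [0.6199, 0.3149, 0.0115]
tool_rot: [0.099, 0.995, 0.0, 0.001]
force: [-0.6, -0.0, 3.7]
finger_gap: 0.667
gripper_force: 27.1
```

Contact at the expected height, so I'm releasing the tag and rising.

Request:
{"api": "servo_tool", "payload": {
  "commands": [0,0,0,0,0,0,0.6,0,0,0,0,0,0,0.8,0,0,0,0,0,0,1,0,0,0,0,0,0,1,0,0,0,0,0,0,1,0,0,-0.02,0,0,0,1,0,0,-0.03,0,0,0,1,0,0,-0.04,0,0,0,1,0,0,-0.05,0,0,0,1,0,0,-0.05,0,0,0,1]
}}

```text
t: 7.4
tcp_pos: [0.6195, 0.3147, 0.108]
tool_rot: [0.099, 0.995, 0.0, 0.0]
force: [0.1, 0.0, 0.2]
finger_gap: 1.003
gripper_force: 0.0
```

Request:
{"api": "servo_tool", "payload": {
  "commands": [0,0,-0.05,0,0,0,1,0.05,0,0,0,0,0,1,0.06,0,0,0,0,0,1,0.06,0,0,0,0,0,1,0.06,0,0,0,0,0,1,0.06,0,0,0,0,0,1,0.06,0,0,0,0,0,1,0.06,0,0,0,0,0,1,0.03,0,0,0,0,0,1]
}}

```text
t: 8.15
tcp_pos: [0.4001, 0.3581, 0.1322]
tool_rot: [0.098, 0.995, -0.0, -0.001]
force: [0.3, -0.2, 0.1]
finger_gap: 0.997
gripper_force: 0.0
```

Run:
```python
from h import *
T=manip.snapshot('top');S=manip.snapshot('scene')
print(manip.sense()['tcp_pos'])
for p in(T,S):
    try: print(fit(p,(.543,.245),0,.026,.034))
    except Exception as e: print(e)
a=cv2.resize(T['img'][160:260,260:380],(480,400),interpolation=cv2.INTER_CUBIC)[:,:,::-1]
b=cv2.resize(S['img'][190:290,260:360],(400,400),interpolation=cv2.INTER_CUBIC)[:,:,::-1]
cv2.imwrite('pics/p1.png',cv2.resize(np.hstack([a,b]),(800,364)))
```

```text
[0.40135192 0.35831618 0.13194871]
(array([0.54560811, 0.24564533]), np.float64(0.0246224123362907))
(array([0.5448086 , 0.24534515]), np.float64(0.051298247197094415))
```

View pics/p1.png

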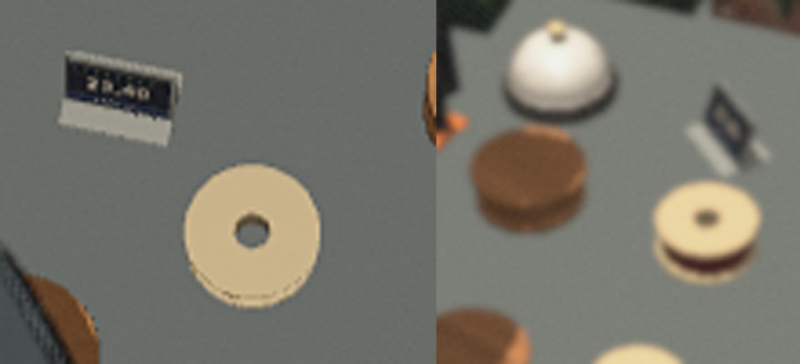

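The tag stands on the counter at left-panel (120,97), clear of the spool at (252,232). Now for the large spool.

Run:
```python
from h import *
print(to([.5453,.2455,.003]))
```

```text
[-0.3263 -0.1655  0.2578]
```

Request:
{"api": "servo_tool", "payload": {
  "commands": [-0.04,-0.02,0,0,0,0,1,-0.05,-0.025,0,0,0,0,1,-0.05,-0.025,0,0,0,0,1,-0.05,-0.025,0,0,0,0,1,-0.05,-0.025,0,0,0,0,1,-0.05,-0.025,0,0,0,0,1,-0.03,-0.016,0.05,0,0,0,1,-0.0063,-0.0045,0.05,0,0,0,1,0,0,0.04,0,0,0,1,0,0,0,0,0,0,1,0,0,0,0,0,0,1]
}}

```text
t: 9.17
tcp_pos: [0.5487, 0.2438, 0.0603]
tool_rot: [0.099, 0.995, -0.0, -0.0]
force: [-0.2, 0.4, -0.1]
finger_gap: 0.998
gripper_force: 0.0
```

Run:
```python
from h import *
print(to([.5453,.2455,.003]))
```

```text
[0.0072 0.002  0.1146]
```

Request:
{"api": "servo_tool", "payload": {
  "commands": [0.0072,0.002,0.02,0,0,0,1,0,0,0.03,0,0,0,1,0,0,0.03,0,0,0,1,0,0,0.02,0,0,0,1,0,0,0.01,0,0,0,1,0,0,0.004,0,0,0,1,0,0,0,0,0,0,1]
}}

```text
t: 9.75
tcp_pos: [0.5443, 0.2466, 0.0039]
tool_rot: [0.099, 0.995, 0.0, 0.0]
force: [-0.1, -0.8, 0.4]
finger_gap: 0.998
gripper_force: 0.0
```

Request:
{"api": "servo_tool", "payload": {
  "commands": [0,0,0,0,0,0,0.4,0,0,0,0,0,0,0.4,0,0,0,0,0,0,0.4,0,0,0,0,0,0,0.4,0,0,0,0,0,0,0.4,0,0,0,0,0,0,0.4,0,0,0,0,0,0,0.4]
}}

```text
t: 10.33
tcp_pos: [0.5448, 0.2467, 0.0048]
tool_rot: [0.099, 0.995, 0.0, 0.001]
force: [-0.1, 0.6, 6.0]
finger_gap: 0.779
gripper_force: 28.6
```

Request:
{"api": "servo_tool", "payload": {
  "commands": [0,0,-0.01,0,0,0,0.4,0,0,-0.03,0,0,0,0.4,0,0,-0.04,0,0,0,0.4,0,0,-0.04,0,0,0,0.4,0,0,-0.04,0,0,0,0.4,0,0,-0.04,0,0,0,0.4,0,0,0,0,0,0,0.4,0,0,0,0,0,0,0.4]
}}

```text
t: 11.0
tcp_pos: [0.5447, 0.2465, 0.1048]
tool_rot: [0.099, 0.995, 0.0, 0.001]
force: [-0.2, 0.6, -0.9]
finger_gap: 0.779
gripper_force: 28.2
```

Run:
```python
from h import *
print(to([.361,.2592,.100]))
```

```text
[ 0.3652 -0.0473  0.0088]
```

Request:
{"api": "servo_tool", "payload": {
  "commands": [0.03,-0.005,0,0,0,0,0.4,0.05,-0.006,0,0,0,0,0.4,0.05,-0.006,0,0,0,0,0.4,0.05,-0.006,0,0,0,0,0.4,0.05,-0.006,0,0,0,0,0.4,0.05,-0.006,0,0,0,0,0.4,0.05,-0.006,0,0,0,0,0.4,0.03,-0.005,0,0,0,0,0.4,0.0052,-0.0013,0.02,0,0,0,0.4,0,0,0,0,0,0,0.4,0,0,0,0,0,0,0.4]
}}

```text
t: 11.92
tcp_pos: [0.3597, 0.2589, 0.0929]
tool_rot: [0.099, 0.995, -0.001, -0.001]
force: [0.7, 0.3, -0.5]
finger_gap: 0.777
gripper_force: 28.2
```

Run:
```python
from h import *
print(to([.361,.2592,.0188]))
```

```text
[-0.0028  0.0014  0.1481]
```

Request:
{"api": "servo_tool", "payload": {
  "commands": [0,0,0.03,0,0,0,0.4,0,0,0.03,0,0,0,0.4,0,0,0.03,0,0,0,0.4,0,0,0.03,0,0,0,0.4,0,0,0.01,0,0,0,0.4,0,0,0.008,0,0,0,0.4,0,0,0.005,0,0,0,0.4,0,0,0.003,0,0,0,0.4,0,0,0,0,0,0,0.4,0,0,0,0,0,0,0.4]
}}

```text
t: 12.75
tcp_pos: [0.3608, 0.2592, 0.0213]
tool_rot: [0.099, 0.995, 0.0, 0.0]
force: [0.3, 1.1, -0.0]
finger_gap: 0.775
gripper_force: 28.2
```

Request:
{"api": "servo_tool", "payload": {
  "commands": [0,0,0.003,0,0,0,0.4,0,0,0.002,0,0,0,0.4,0,0,0,0,0,0,0.4,0,0,0,0,0,0,0.4]
}}

```text
t: 13.08
tcp_pos: [0.3607, 0.2593, 0.0188]
tool_rot: [0.099, 0.995, 0.0, 0.001]
force: [0.4, -0.2, 4.8]
finger_gap: 0.777
gripper_force: 28.8
```

Request:
{"api": "servo_tool", "payload": {
  "commands": [0,0,0,0,0,0,0.7,0,0,0,0,0,0,1,0,0,0,0,0,0,1,0,0,0,0,0,0,1,0,0,-0.02,0,0,0,1,0,0,-0.03,0,0,0,1,0,0,-0.04,0,0,0,1,0,0,-0.05,0,0,0,1,0,0,-0.05,0,0,0,1,0,0,-0.04,0,0,0,1,-0.03,0.01,0,0,0,0,1,-0.05,0.02,0,0,0,0,1]
}}

```text
t: 14.08
tcp_pos: [0.3999, 0.2655, 0.1345]
tool_rot: [0.098, 0.995, -0.0, -0.001]
force: [-0.6, -0.1, -0.3]
finger_gap: 0.999
gripper_force: 0.0
```

Request:
{"api": "servo_tool", "payload": {
  "commands": [-0.06,0.03,0,0,0,0,1,-0.06,0.03,0,0,0,0,1,-0.06,0.03,0,0,0,0,1,-0.06,0.03,0,0,0,0,1,-0.06,0.03,0,0,0,0,1,-0.05,0.02,0,0,0,0,1,-0.04,0.01,0,0,0,0,1,0,0,0,0,0,0,1,0,0,0,0,0,0,1]
}}

```text
t: 14.83
tcp_pos: [0.6114, 0.3154, 0.1323]
tool_rot: [0.099, 0.995, -0.0, -0.001]
force: [-0.4, 0.3, 0.1]
finger_gap: 1.001
gripper_force: 0.0
```

Run:
```python
from h import *
T=manip.snapshot('top');S=manip.snapshot('scene')
for p in(T,S): print(fit(p,(.361,.259),.0,.04,.038))
for p in(T,S): print([(d['box'],d['conf']) for d in manip.look_for(p,'spool_large')])
print(to([.6197,.3149,.0125]))
a=cv2.resize(T['img'][280:370,270:380],(480,393),interpolation=cv2.INTER_CUBIC)[:,:,::-1]
b=cv2.resize(S['img'][230:320,220:330],(480,393),interpolation=cv2.INTER_CUBIC)[:,:,::-1]
cv2.imwrite('pics/p2.png',cv2.resize(np.hstack([a,b]),(800,327)))
print(proj(T,[.361,.259,.040]),proj(S,[.361,.259,.040]))
```

```text
(array([0.361, 0.259]), np.float64(1.0))
(array([0.36034875, 0.25643237]), np.float64(0.06552722892948293))
[([337.2, 80.3, 51.5, 64.6], 0.4)]
[]
[-0.0207  0.0026  0.241 ]
[[320.57363945 325.55372386]] [[266.26753802 278.03542668]]
```

View pics/p2.png

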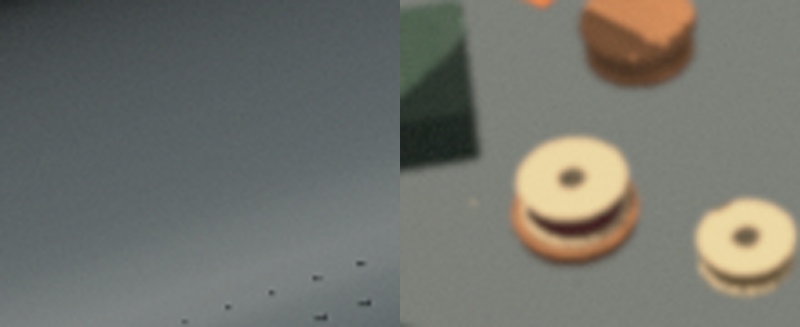

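The right panel shows the large spool flat on the low stand. Its hub is at (571,177), within half a pixel of the prediction. The arm blocks the top view. Next I'm fetching the tag.

Request:
{"api": "servo_tool", "payload": {
  "commands": [-0.018,0.0026,0.04,0,0,0,1,0,0,0.05,0,0,0,1,0,0,0.05,0,0,0,1,0,0,0.04,0,0,0,1,0,0,0.03,0,0,0,1,0,0,0.02,0,0,0,1,0,0,0.01,0,0,0,1,0,0,0,0,0,0,1,0,0,0,0,0,0,1]
}}

```text
t: 15.78
tcp_pos: [0.621, 0.3156, 0.0141]
tool_rot: [0.099, 0.995, 0.0, 0.001]
force: [1.5, -0.4, -0.4]
finger_gap: 1.001
gripper_force: 0.0
```

Request:
{"api": "servo_tool", "payload": {
  "commands": [0,0,0,0,0,0,0.2,0,0,0,0,0,0,0.2,0,0,0,0,0,0,0.2,0,0,0,0,0,0,0.2,0,0,0,0,0,0,0.2,0,0,0,0,0,0,0.2,0,0,0,0,0,0,0.2,0,0,0,0,0,0,0.2]
}}

```text
t: 16.45
tcp_pos: [0.6214, 0.3157, 0.0149]
tool_rot: [0.099, 0.995, 0.0, 0.001]
force: [-0.9, 0.4, 6.5]
finger_gap: 0.668
gripper_force: 26.6
```

Request:
{"api": "servo_tool", "payload": {
  "commands": [0,0,-0.01,0,0,0,0.2,0,0,-0.03,0,0,0,0.2,0,0,-0.05,0,0,0,0.2,0,0,-0.05,0,0,0,0.2,0,0,-0.05,0,0,0,0.2,0,0,-0.05,0,0,0,0.2,0,0,-0.03,0,0,0,0.2,0,0,0,0,0,0,0.2]
}}

```text
t: 17.12
tcp_pos: [0.6233, 0.3163, 0.154]
tool_rot: [0.099, 0.995, 0.002, 0.004]
force: [0.7, -0.2, -0.1]
finger_gap: 0.664
gripper_force: 26.8
```

Run:
```python
from h import *
print(to([.361,.259,.100]))
```

```text
[ 0.4927 -0.2161  0.1029]
```

Request:
{"api": "servo_tool", "payload": {
  "commands": [0.03,-0.013,0,0,0,0,0.2,0.05,-0.022,0,0,0,0,0.2,0.05,-0.022,0,0,0,0,0.2,0.05,-0.022,0,0,0,0,0.2,0.05,-0.022,0,0,0,0,0.2,0.05,-0.022,0,0,0,0,0.2,0.05,-0.022,0,0,0,0,0.2,0.05,-0.022,0,0,0,0,0.2,0.05,-0.022,0,0,0,0,0.2,0.04,-0.018,0,0,0,0,0.2,0.02,-0.008,0,0,0,0,0.2,0,0,0,0,0,0,0.2]
}}

```text
t: 18.12
tcp_pos: [0.3557, 0.2573, 0.1479]
tool_rot: [0.098, 0.995, -0.001, -0.002]
force: [-0.3, -0.2, -0.6]
finger_gap: 0.665
gripper_force: 26.8
```

Run:
```python
from h import *
print(to([.361,.259,.0549]))
```

```text
[-0.0104  0.0059  0.1859]
```

Request:
{"api": "servo_tool", "payload": {
  "commands": [-0.006,0.001,0.03,0,0,0,0.2,0,0,0.04,0,0,0,0.2,0,0,0.04,0,0,0,0.2,0,0,0.03,0,0,0,0.2,0,0,0.02,0,0,0,0.2,0,0,0.01,0,0,0,0.2,0,0,0.006,0,0,0,0.2,0,0,0,0,0,0,0.2,0,0,0,0,0,0,0.2,0,0,0,0,0,0,0.2]
}}

```text
t: 18.95
tcp_pos: [0.3629, 0.2583, 0.0608]
tool_rot: [0.099, 0.995, 0.0, 0.001]
force: [-0.7, 0.8, -0.0]
finger_gap: 0.664
gripper_force: 26.8
```

Run:
```python
from h import *
print(to([.361,.259,.0549]))
```

```text
[0.0041 0.0006 0.0118]
```

Request:
{"api": "servo_tool", "payload": {
  "commands": [0.004,0,0.005,0,0,0,0.2,0,0,0.004,0,0,0,0.2,0,0,0.003,0,0,0,0.2,0,0,0,0,0,0,0.2,0,0,0,0,0,0,0.2]
}}

```text
t: 19.37
tcp_pos: [0.3601, 0.2585, 0.0548]
tool_rot: [0.099, 0.995, 0.0, 0.0]
force: [-0.9, -0.1, 5.0]
finger_gap: 0.666
gripper_force: 27.2
```

Request:
{"api": "servo_tool", "payload": {
  "commands": [0,0,0,0,0,0,0.5,0,0,0,0,0,0,0.8,0,0,0,0,0,0,1,0,0,0,0,0,0,1,0,0,0,0,0,0,1,0,0,-0.02,0,0,0,1,0,0,-0.03,0,0,0,1,0,0,-0.04,0,0,0,1,0,0,-0.05,0,0,0,1,0,0,-0.05,0,0,0,1,-0.02,-0.03,-0.03,0,0,0,1,-0.03,-0.05,0,0,0,0,1]
}}

```text
t: 20.37
tcp_pos: [0.3785, 0.2158, 0.1672]
tool_rot: [0.097, 0.995, 0.002, 0.003]
force: [1.2, -0.5, 0.2]
finger_gap: 0.997
gripper_force: 0.0
```

Request:
{"api": "servo_tool", "payload": {
  "commands": [-0.05,-0.06,0,0,0,0,1,-0.05,-0.06,0,0,0,0,1,-0.05,-0.06,0,0,0,0,1,-0.05,-0.06,0,0,0,0,1,-0.05,-0.06,0,0,0,0,1,-0.03,-0.03,0,0,0,0,1,0,0,0,0,0,0,1,0,0,0,0,0,0,1]
}}

```text
t: 21.03
tcp_pos: [0.4819, 0.024, 0.164]
tool_rot: [0.1, 0.995, 0.0, -0.0]
force: [-1.5, -0.6, -0.6]
finger_gap: 1.003
gripper_force: 0.0
```

Run:
```python
from h import *
T=manip.snapshot('top');S=manip.snapshot('scene')
print(to([.4984,.0428,.100]))
a=cv2.resize(T['img'][280:370,270:380],(480,393),interpolation=cv2.INTER_CUBIC)[:,:,::-1]
b=cv2.resize(S['img'][220:310,220:330],(480,393),interpolation=cv2.INTER_CUBIC)[:,:,::-1]
cv2.imwrite('pics/p3.png',cv2.resize(np.hstack([a,b]),(800,327)))
```

```text
[-0.0292  0.0404  0.1278]
```

View pics/p3.png

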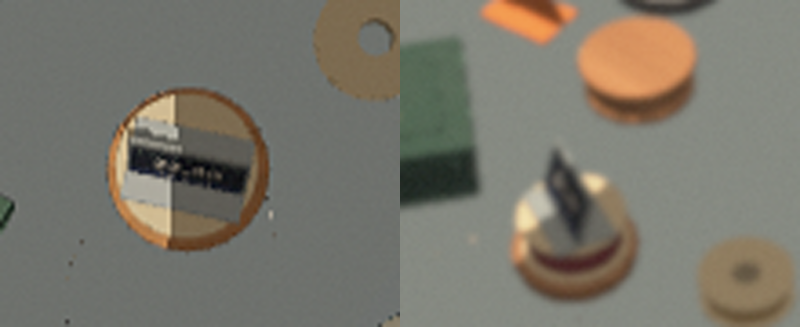

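Both panels show the tag upright on the large spool at about (190,170), part shaded by the arm. Next is the reel.

Request:
{"api": "servo_tool", "payload": {
  "commands": [-0.0292,0.0404,0.03,0,0,0,1,0,0,0.05,0,0,0,1,0,0,0.05,0,0,0,1,0,0,0.04,0,0,0,1,0,0,0,0,0,0,1,0,0,0,0,0,0,1]
}}

```text
t: 21.63
tcp_pos: [0.4982, 0.0434, 0.0787]
tool_rot: [0.098, 0.995, 0.0, -0.002]
force: [-0.2, -0.3, 0.5]
finger_gap: 0.998
gripper_force: 0.0
```

Run:
```python
from h import *
print(to([.4984,.0428,.001]))
```

```text
[-0.0012 -0.001   0.1554]
```

Request:
{"api": "servo_tool", "payload": {
  "commands": [0,0,0.03,0,0,0,1,0,0,0.04,0,0,0,1,0,0,0.04,0,0,0,1,0,0,0.02,0,0,0,1,0,0,0.015,0,0,0,1,0,0,0.008,0,0,0,1,0,0,0,0,0,0,1,0,0,0,0,0,0,1]
}}

```text
t: 22.3
tcp_pos: [0.5005, 0.042, 0.0035]
tool_rot: [0.099, 0.995, -0.0, 0.001]
force: [-0.4, -0.4, 0.4]
finger_gap: 1.0
gripper_force: 0.0
```

Request:
{"api": "servo_tool", "payload": {
  "commands": [0,0,0,0,0,0,-0.2,0,0,0,0,0,0,-0.2,0,0,0,0,0,0,-0.2,0,0,0,0,0,0,-0.2,0,0,0,0,0,0,-0.2,0,0,0,0,0,0,-0.2,0,0,0,0,0,0,-0.2,0,0,0,0,0,0,-0.2,0,0,0,0,0,0,-0.2]
}}

```text
t: 23.05
tcp_pos: [0.5003, 0.0419, 0.0035]
tool_rot: [0.099, 0.995, -0.0, 0.0]
force: [-0.2, -0.1, 5.4]
finger_gap: 0.491
gripper_force: 24.6
```

Request:
{"api": "servo_tool", "payload": {
  "commands": [0,0,-0.01,0,0,0,-0.2,0,0,-0.03,0,0,0,-0.2,0,0,-0.05,0,0,0,-0.2,0,0,-0.05,0,0,0,-0.2,0,0,-0.05,0,0,0,-0.2,0,0,-0.05,0,0,0,-0.2,0,0,-0.02,0,0,0,-0.2,0,0,0,0,0,0,-0.2,0,0,0,0,0,0,-0.2]
}}

```text
t: 23.8
tcp_pos: [0.4999, 0.0419, 0.1328]
tool_rot: [0.099, 0.995, -0.0, 0.0]
force: [-0.8, -0.2, -0.5]
finger_gap: 0.492
gripper_force: 25.5
```

Run:
```python
from h import *
S=manip.snapshot('scene'); s=manip.sense(); print(s['tcp_pos'],s['finger_gap'])
u,v=proj(S,s['tcp_pos'])[0].astype(int)
cv2.imwrite('pics/p4.png',cv2.resize(S['img'][v-50:v+50,u-60:u+60],(600,500),interpolation=cv2.INTER_CUBIC)[:,:,::-1])
print(to([.6192,.1197,s['tcp_pos'][2]]))
```

```text
[0.49917412 0.04202628 0.13194275] 0.48942958031401024
[-0.2048  0.1995 -0.0004]
```

View pics/p4.png

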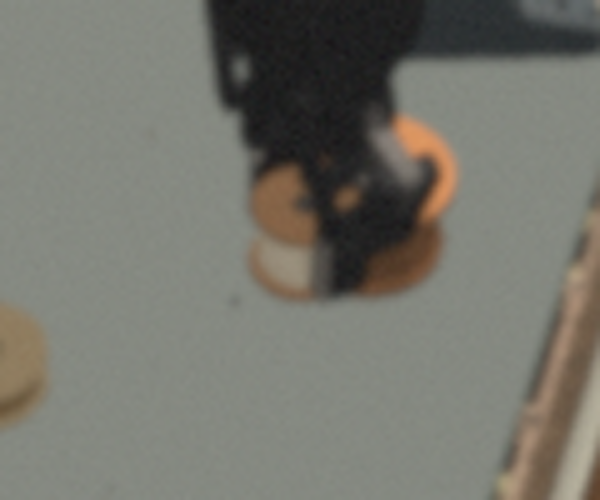

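The reel hangs upright in the fingers at about (290,230). Now I'm moving it over the tall stand.

Request:
{"api": "servo_tool", "payload": {
  "commands": [-0.02,0.02,0,0,0,0,-0.2,-0.04,0.04,0,0,0,0,-0.2,-0.04,0.04,0,0,0,0,-0.2,-0.04,0.04,0,0,0,0,-0.2,-0.03,0.03,0,0,0,0,-0.2,-0.025,0.02,0,0,0,0,-0.2,-0.01,0.01,0,0,0,0,-0.2,0,0,0,0,0,0,-0.2,0,0,0,0,0,0,-0.2]
}}

```text
t: 24.6
tcp_pos: [0.6185, 0.1196, 0.131]
tool_rot: [0.099, 0.995, -0.0, -0.002]
force: [0.1, -0.1, -0.3]
finger_gap: 0.494
gripper_force: 25.5
```

Run:
```python
from h import *
print(to([.6192,.1197,.0515]))
```

```text
[-0.002   0.0006  0.159 ]
```

Request:
{"api": "servo_tool", "payload": {
  "commands": [0,0,0.03,0,0,0,-0.2,0,0,0.04,0,0,0,-0.2,0,0,0.04,0,0,0,-0.2,0,0,0.02,0,0,0,-0.2,0,0,0.01,0,0,0,-0.2,0,0,0.006,0,0,0,-0.2,0,0,0.004,0,0,0,-0.2,0,0,0,0,0,0,-0.2,0,0,0,0,0,0,-0.2]
}}

```text
t: 25.35
tcp_pos: [0.6207, 0.1198, 0.0587]
tool_rot: [0.099, 0.995, 0.0, 0.001]
force: [0.5, -0.6, 0.1]
finger_gap: 0.496
gripper_force: 25.5
```

Request:
{"api": "servo_tool", "payload": {
  "commands": [0,0,0.003,0,0,0,-0.2,0,0,0.002,0,0,0,-0.2,0,0,0,0,0,0,-0.2,0,0,0,0,0,0,-0.2]
}}

```text
t: 25.68
tcp_pos: [0.6202, 0.1199, 0.0555]
tool_rot: [0.099, 0.995, 0.0, 0.0]
force: [0.5, -0.4, -0.3]
finger_gap: 0.495
gripper_force: 25.5
```

Request:
{"api": "servo_tool", "payload": {
  "commands": [0,0,0.003,0,0,0,-0.2,0,0,0.003,0,0,0,-0.2,0,0,0.002,0,0,0,-0.2,0,0,0,0,0,0,-0.2,0,0,0,0,0,0,-0.2]
}}

```text
t: 26.1
tcp_pos: [0.6202, 0.1198, 0.0516]
tool_rot: [0.099, 0.995, -0.0, 0.0]
force: [-1.2, 0.5, 3.1]
finger_gap: 0.488
gripper_force: 25.6
```

Request:
{"api": "servo_tool", "payload": {
  "commands": [0,0,0,0,0,0,0.2,0,0,0,0,0,0,0.6,0,0,0,0,0,0,1,0,0,0,0,0,0,1,0,0,0,0,0,0,1,0,0,-0.02,0,0,0,1,0,0,-0.04,0,0,0,1,0,0,-0.05,0,0,0,1,0,0,-0.05,0,0,0,1,0.03,0,-0.04,0,0,0,1,0.05,0,0,0,0,0,1,0.05,0.005,0,0,0,0,1]
}}

```text
t: 27.1
tcp_pos: [0.5582, 0.1348, 0.1539]
tool_rot: [0.099, 0.995, 0.0, 0.003]
force: [-1.0, 0.2, -0.5]
finger_gap: 0.999
gripper_force: 0.0
```

Request:
{"api": "servo_tool", "payload": {
  "commands": [0.05,0.005,0,0,0,0,1,0.05,0.005,0,0,0,0,1,0.05,0.005,0,0,0,0,1,0.05,0.005,0,0,0,0,1,0.04,0,0.03,0,0,0,1,0.02,0,0.04,0,0,0,1,0,0,0.04,0,0,0,1,0,0,0,0,0,0,1,0,0,0,0,0,0,1]
}}

```text
t: 27.85
tcp_pos: [0.4315, 0.1705, 0.0964]
tool_rot: [0.099, 0.995, -0.0, -0.0]
force: [0.4, 0.4, -0.1]
finger_gap: 0.998
gripper_force: 0.0
```

Run:
```python
from h import *
S=manip.snapshot('scene'); T=manip.snapshot('top'); s=manip.sense(); print(s['tcp_pos'])
print(to([.4249,.166,.001]))
w=[.618,.12,.06]
c=[]
for p in(T,S):
    u,v=proj(p,w)[0].astype(int); c.append(cv2.resize(p['img'][v-40:v+40,u-40:u+40],(400,400),interpolation=cv2.INTER_CUBIC)[:,:,::-1])
    print(proj(p,[.6177,.1197,.082])[0]-[u-40,v-40])
cv2.imwrite('pics/p5.png',np.hstack(c))
```

```text
[0.4328842  0.17049458 0.09732856]
[ 0.0143 -0.0121  0.1926]
[42.25793951 36.7077597 ]
[41.56054949 33.88800863]
```

View pics/p5.png

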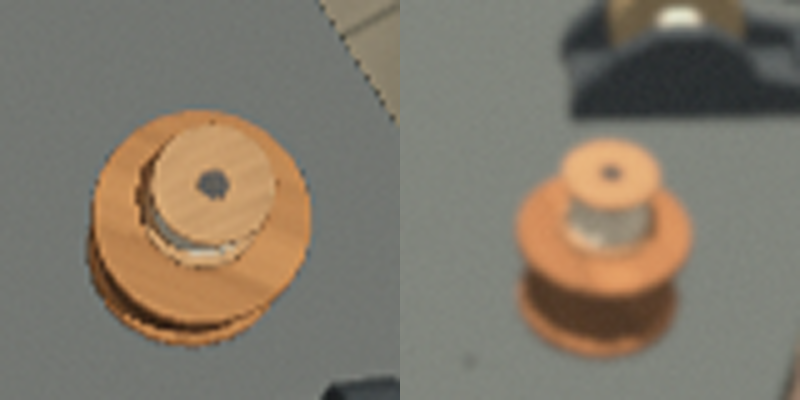

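The reel stands upright and centred on the tall stand, with its hub at (213,184) where predicted. Next is the medium spool.

Request:
{"api": "servo_tool", "payload": {
  "commands": [0.0143,-0.0121,0.03,0,0,0,1,0,0,0.05,0,0,0,1,0,0,0.05,0,0,0,1,0,0,0.03,0,0,0,1,0,0,0,0,0,0,1,0,0,0,0,0,0,1]
}}

```text
t: 28.45
tcp_pos: [0.4241, 0.1658, 0.0167]
tool_rot: [0.099, 0.995, 0.0, 0.0]
force: [-0.5, 0.0, 0.3]
finger_gap: 1.001
gripper_force: 0.0
```

Run:
```python
from h import *
print(to([.4249,.166,.001]))
```

```text
[-0.0014  0.0006  0.0313]
```

Request:
{"api": "servo_tool", "payload": {
  "commands": [0,0,0.015,0,0,0,1,0,0,0.01,0,0,0,1,0,0,0.006,0,0,0,1,0,0,0,0,0,0,1,0,0,0,0,0,0,0.2,0,0,0,0,0,0,0.2,0,0,0,0,0,0,0.2,0,0,0,0,0,0,0.2,0,0,0,0,0,0,0.2,0,0,0,0,0,0,0.2,0,0,0,0,0,0,0.2,0,0,0,0,0,0,0.2]
}}

```text
t: 29.45
tcp_pos: [0.4234, 0.1659, 0.0013]
tool_rot: [0.099, 0.995, 0.0, 0.0]
force: [0.1, 0.1, 5.6]
finger_gap: 0.685
gripper_force: 26.8
```

Request:
{"api": "servo_tool", "payload": {
  "commands": [0,0,-0.01,0,0,0,0.2,0,0,-0.03,0,0,0,0.2,0,0,-0.05,0,0,0,0.2,0,0,-0.05,0,0,0,0.2,0,0,-0.05,0,0,0,0.2,0,0,-0.05,0,0,0,0.2,0,0,-0.03,0,0,0,0.2,0,0,0,0,0,0,0.2,0,0,0,0,0,0,0.2]
}}

```text
t: 30.2
tcp_pos: [0.4236, 0.166, 0.1365]
tool_rot: [0.099, 0.995, 0.0, 0.001]
force: [0.4, 0.2, -0.6]
finger_gap: 0.69
gripper_force: 27.3
```

Run:
```python
from h import *
print(to([.484,.3615,.1]))
```

```text
[-0.0415  0.4072  0.0734]
```

Request:
{"api": "servo_tool", "payload": {
  "commands": [-0.003,0.03,0,0,0,0,0.2,-0.005,0.05,0,0,0,0,0.2,-0.005,0.05,0,0,0,0,0.2,-0.005,0.05,0,0,0,0,0.2,-0.005,0.05,0,0,0,0,0.2,-0.005,0.05,0,0,0,0,0.2,-0.005,0.05,0,0,0,0,0.2,-0.005,0.04,0,0,0,0,0.2,-0.002,0.02,0,0,0,0,0.2,0,0.01,0,0,0,0,0.2,0,0,0.04,0,0,0,0.2,0,0,0,0,0,0,0.2]
}}

```text
t: 31.2
tcp_pos: [0.4794, 0.3563, 0.1124]
tool_rot: [0.099, 0.995, -0.002, -0.003]
force: [-1.2, -0.3, -0.4]
finger_gap: 0.685
gripper_force: 27.3
```

Run:
```python
from h import *
print(to([.4828,.3612,.0313]))
```

```text
[-0.0057  0.0118  0.1621]
```

Request:
{"api": "servo_tool", "payload": {
  "commands": [-0.004,0.007,0.03,0,0,0,0.2,0,0,0.04,0,0,0,0.2,0,0,0.03,0,0,0,0.2,0,0,0.02,0,0,0,0.2,0,0,0.01,0,0,0,0.2,0,0,0.005,0,0,0,0.2,0,0,0,0,0,0,0.2,0,0,0,0,0,0,0.2]
}}

```text
t: 31.87
tcp_pos: [0.4852, 0.3611, 0.049]
tool_rot: [0.099, 0.995, 0.0, 0.0]
force: [-0.4, 0.3, -0.2]
finger_gap: 0.684
gripper_force: 27.3
```

Run:
```python
from h import *
print(to([.4828,.3612,.0313]))
```

```text
[ 0.0048 -0.0009  0.0354]
```

Request:
{"api": "servo_tool", "payload": {
  "commands": [0.004,0,0.01,0,0,0,0.2,0,0,0.01,0,0,0,0.2,0,0,0.006,0,0,0,0.2,0,0,0.004,0,0,0,0.2,0,0,0.003,0,0,0,0.2,0,0,0.002,0,0,0,0.2,0,0,0,0,0,0,0.2,0,0,0,0,0,0,0.2]
}}

```text
t: 32.53
tcp_pos: [0.4827, 0.3615, 0.0314]
tool_rot: [0.099, 0.995, -0.0, -0.0]
force: [-2.2, -1.2, 5.2]
finger_gap: 0.682
gripper_force: 27.7
```

Request:
{"api": "servo_tool", "payload": {
  "commands": [0,0,0,0,0,0,0.5,0,0,0,0,0,0,0.8,0,0,0,0,0,0,1,0,0,0,0,0,0,1,0,0,0,0,0,0,1,0,0,-0.02,0,0,0,1,0,0,-0.04,0,0,0,1,0,0,-0.05,0,0,0,1,0,0,-0.05,0,0,0,1,0,0,-0.05,0,0,0,1,0,0,-0.05,0,0,0,1,0,0,0,0,0,0,1]
}}

```text
t: 33.53
tcp_pos: [0.486, 0.3632, 0.1669]
tool_rot: [0.099, 0.995, 0.003, 0.005]
force: [1.4, 0.2, 2.2]
finger_gap: 1.001
gripper_force: 0.0
```

Request:
{"api": "servo_tool", "payload": {
  "commands": [0,-0.05,0,0,0,0,1,0,-0.07,0,0,0,0,1,0,-0.07,0,0,0,0,1,0,-0.07,0,0,0,0,1,0,-0.07,0,0,0,0,1,0,-0.07,0,0,0,0,1,0,-0.07,0,0,0,0,1,0,-0.07,0,0,0,0,1,0,-0.07,0,0,0,0,1,0,-0.04,0,0,0,0,1,0,0,0,0,0,0,1,0,0,0,0,0,0,1]
}}

```text
t: 34.53
tcp_pos: [0.4189, 0.0421, 0.161]
tool_rot: [0.1, 0.995, 0.0, 0.0]
force: [-0.4, 0.2, -0.0]
finger_gap: 0.998
gripper_force: 0.0
```

Run:
```python
from h import *
T=manip.snapshot('top');S=manip.snapshot('scene')
print(manip.sense()['tcp_pos'])
for w in([.484,.3617,.05],[.361,.259,.04]):
    print(((proj(T,w)-[180,150])*3)[0], ((proj(S,w)-[230,190])*4)[0])
a=cv2.resize(T['img'][150:350,180:430],(750,600),interpolation=cv2.INTER_CUBIC)[:,:,::-1]
b=cv2.resize(S['img'][190:310,230:420],(760,480),interpolation=cv2.INTER_CUBIC)[:,:,::-1]
cv2.imwrite('pics/f1.png',a);cv2.imwrite('pics/f2.png',b)
```

```text
[0.4191192  0.04335485 0.1609122 ]
[248.19077398 312.96782548] [216.52093519 151.73704254]
[421.72091834 526.66117159] [145.07015207 352.14170671]
```

View pics/f1.png

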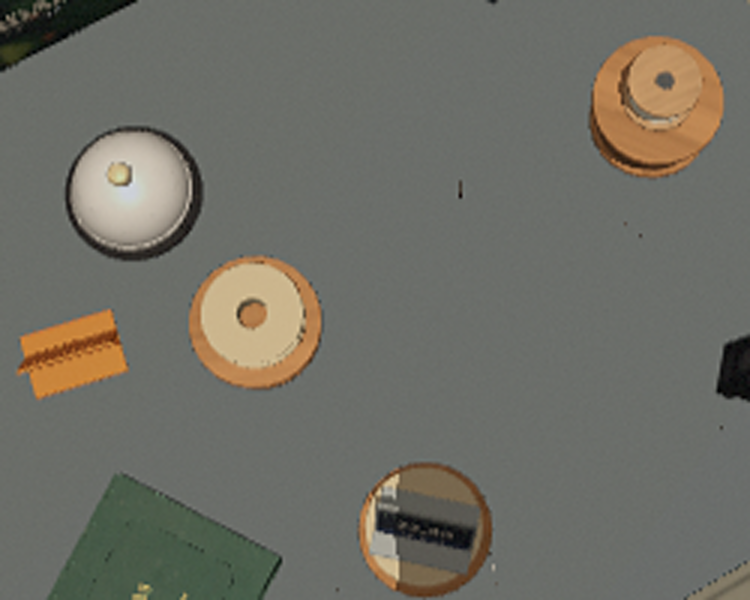

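View pics/f2.png

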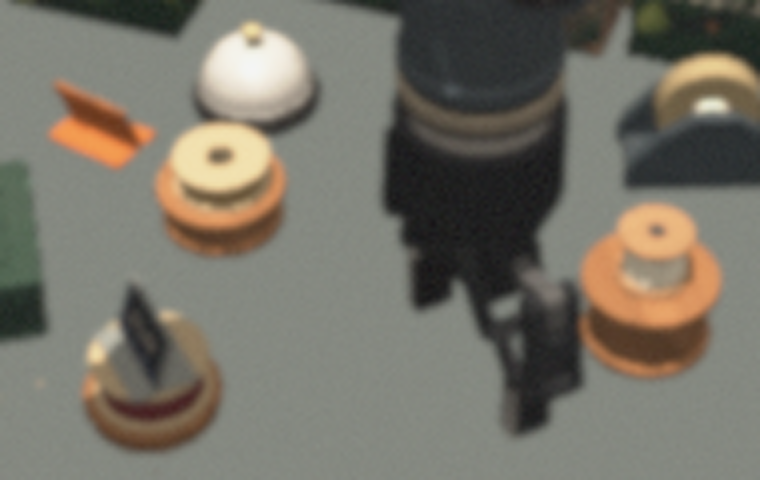

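Top view: all three pieces lie centred on their stands. The medium hub is at (252,313), about 1 mm off the prediction. The tag is upright at (425,527) and the bystanders are untouched, so I'm handing in.

```bash
python3 -c "
from station import manip
print(manip.sign_off())"
```

```text
the job is handed in; nothing more can be done
None
```

I handed the job in after about 35 s of robot time: in the last pictures all three spools lay centred on their stands, the price tag stood upright on the largest, and nothing else had moved; the hand-in gave no verdict back.

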